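# Release the worn socket from the nut driver's quick-change chuck

### The job

Take the worn red-banded socket out of the nut driver: pull the sprung brass collar fully back until it stops and the socket pops forward, ease the collar home without letting it snap, then draw the socket out of the chuck and lay it down inside the green tray, without dropping it. Leave the driver lying in its cradle, keep the worn socket out of the blue tray, and do not disturb the other things on the bench.

Things in the scene. Friction and masses are not known exactly. Their poses are not given: they have to be found in the camera images.
- driver: Nut driver lying level in a fixed grey cradle, axis 80 mm up, 0.9 kg. Origin on its axis at the front face of the motor body; x along the axis to the nose, z up. Body square 42 mm, x -170 to 0, black with red band; 30 mm neck to x 20; 25 mm dark chuck to x 85. Not clamped: it slides back along -x, rubbing with 4 to 8 N, until its tail meets the cradle's end stop; play at the start 2 to 18 mm.
- collar (a joint): Slide of the brass collar on the chuck, relative to the driver, m. 0 = home, spring 5 N; 0.010 = fully back towards the motor (driver -x) at its stop, spring 10 N plus up to 3 N of rubbing. The spring always drives it home; let go, it snaps. It frees the socket between about 5.5 and 8 mm of travel.
- collar_grip (a point): Point fixed to the driver, on its axis amid the collar when that is home: driver x = 44 mm, axes as the driver's. Collar at home: brass, 36 mm across, four 18 mm flats (at the sides, top and below), driver x 31 to 60 mm; behind it a 42 mm rim, x 26 to 31, that fingers can bear on when pulling back. 22 mm fingers centred here clear the rim.
- chuck_mouth (a point): Centre of the chuck's mouth, driver x = 85 mm, axes as the driver's. With the collar back, an ejector (7 N, damped, under half a second) pushes the socket forward by about 18 mm and stops; its shank is then still about 31 mm deep, loose. The lock closes behind it as the collar goes home. It then draws straight out along the axis with 1 to 3 N.
- socket: Worn socket with a red band, steel, 0.11 kg, 97 mm long, locked in the chuck at the start. Origin on its axis at the shoulder, about 3 mm in front of the chuck's mouth when locked; x to its open tip. Head 20 mm diameter, x 0 to 45, band at 6 to 14; shank 14 mm diameter, x -52 to 0, grooved.
- socket_tail (a point): Rear end of the socket's shank, on its axis (socket x = -52 mm).
- socket_tip (a point): Open front end of the socket, on its axis (socket x = 45 mm).
- green_tray: Empty green open tray, fixed to the table, outside 120 (its x) x 170 (its y) x 32 mm high, walls and floor 5 mm thick. Origin at the centre of its underside, z up.
- blue_tray: Blue tray of the same size, holding four new sockets with green bands, fixed. Not for the worn socket. Origin at the centre of its underside.
- cradle: Grey fixed cradle, x as the driver's. Origin at table level, under the driver's origin when its tail is at the end stop. Base 90 mm wide, 10 high, x -205 to -5; two saddles 61 mm wide, x -50 to -30 (85 high) and x -145 to -125 (yellow keeper over the driver, 111 high); end stop x -182 to -170, 95 high. Nothing reaches in front of x = -5.
- capacitor: Loose blue capacitor block, 45 x 30 x 58 mm, origin under its centre. Leave alone.
- threadlock: Loose red bottle with white cap, 32 mm diameter, 85 mm high, origin under its centre. Leave alone.
- standoff: Loose steel standoff, upright, 18 mm diameter, 50 mm high, origin under its centre. Leave alone.
- insulator: Loose white ceramic insulator, 28 mm diameter, 30 mm high, origin under its centre. Leave alone.
- screwdriver: Loose screwdriver lying along its x. Leave alone.
- spanner: Loose spanner lying along its x. Leave alone.
There are look-alikes about, which are no part of the job. What is shaped like the socket but brown is not meant.

How it is judged:
By the outcome, as a careful person would: the job done as asked, in the order asked, and still so for the second after the job is handed in, with the robot touching nothing.
It also fails if it takes over 59 s, if anything falls off the work surface, if the arm or the gripper's body presses on something with over 40 N, if the wrist force passes 120 N, or if a joint passes its speed limit or range.

### The arm

A 6-joint arm with a two-finger parallel gripper is mounted at the origin on the work surface. World frame = base frame: x ahead of the robot, y to its left, z up, the work surface at z = 0. Lengths are in m, angles in rad, forces in N, time in s.
With the tool pointing down it reaches from about 0.325 to 0.9 m from the base axis. Payload 6.1 kg.
Tool frame: the origin (TCP) lies midway between the tips of the shut fingers; the grasp point (between the pads) lies 19 mm behind it; z points along the fingers, y is the line along which they close (so a half turn about z gives the same grasp; the last joint's range is limited). The gripper opens to 85 mm and grips with 20 to 120 N. Pads are 22 mm wide; open, the fingers measure 114 mm over their backs; the gripper's body (76 mm by 85 mm) begins 54 mm behind the grasp point. The pads swing forward as they close: fully open they stand 13 mm farther back than shut.
Start: joints at [-1.383, 0.22, 1.526, -0, 1.395, -0.126], TCP at [0.193, -0.594, 0.231] pointing down, gripper open.
Joint ranges: [-2.98, 2.98], [-0.91, 2.08], [0.09, 2.57], [-1.24, 4.39], [0.2, 2.65], [-2.68, 2.68]. Speed limits (rad/s): [2.57, 2.57, 3.01, 3.14, 3.14, 3.14].

### API

Orientations are given as [roll, pitch, yaw] about the fixed x, y, z axes, in that order (R = Rz(yaw) Ry(pitch) Rx(roll)).
In Python, from plant import movep, move_l, set_joints, gripper_to, hold, inverse_kinematics, observe, get_image, get_calibration, Unreachable, job_done gives the robot as it stands. Calls block until the motion is done:
- movep(position, orientation): joint-space move of the TCP to a pose.
- move_l(position, feed=0.15, rotation=None, max_force=None): straight line of the TCP; rotation=None keeps the orientation; feed is the mean speed in m/s. With max_force (N) it stops when the force on the tool has changed by that much, and returns True; else False.
- set_joints(angles): joint-space move.
- gripper_to(opening, f_grip=None): finger opening in m; f_grip is the grip in N (None keeps the last); returns when the fingers have stopped.
- hold(seconds).
- inverse_kinematics(position, orientation): joint angles nearest the present ones, or None.
- observe(): the state.
- get_image(name): name is "side" or "top" or "wrist"; returns (picture, depth): 384x512x3 uint8, red, green, blue; 384x512 float32, m along the optical axis (not along the pixel's ray), 0 where there is no reading.
- get_calibration(name): a dict with "intrinsics" (3x3 intrinsics, pixels), "world_from_camera" (4x4, takes a point from camera to world coordinates). Camera axes: x right, y down, z forward; pixel columns grow to the right and rows downward; lengths in m; the calibration is good to about 2 mm. A picture is of the moment at which its call begins: read the wrist's pose just before it. get_calibration takes no time and is no camera call; for the wrist camera it gives the pose at the moment of the call.
A pose or a line that the arm cannot do raises Unreachable and nothing moves.
- job_done(): hands the job in; it is judged then, once.
The state is a dict: "time_s": time; "q": joint angles; "joint_velocities": joint speeds; "joint_torque": joint torques, N m; "eef_pos": TCP position; "tcp_rot": TCP orientation; "ft_force": force on the tool from outside, world axes, zero at the start; "torque": the same for the moment, N m; "opening": finger opening in m; "grasp_force": force on a finger pad.
Only numpy, scipy, OpenCV 4.12 (cv2) and the standard library are available. Lean on these libraries where they do the work, as an engineer would, in place of code of your own. Each camera call takes 0.05 s, during which the arm holds its last target. There are 200 camera calls.

## Working session

There is one attempt and no reset: what is moved stays moved. The work goes in short steps, each a Python script; the robot and the scene stay as the last script left them, time stands still between calls to the robot, and variables do not carry over. Pictures are saved under pics/ and viewed, at most 10 in all, crops included, and the job is handed in when it is done.

```bash
ls; mkdir -p pics; cat > h.py <<'E'
import numpy as np, cv2
from plant import *
def shot(n,name):
    c=get_calibration(n); im,d=get_image(n)
    cv2.imwrite(f'pics/{name}.png',im[:,:,::-1]); np.savez(f'pics/{name}.npz',im=im,d=d,K=c['intrinsics'],T=c['world_from_camera'])
    return im,d,np.array(c['intrinsics']),np.array(c['world_from_camera'])
def cloud(d,K,T):
    v,u=np.mgrid[:d.shape[0],:d.shape[1]]
    p=np.stack([(u-K[0,2])/K[0,0]*d,(v-K[1,2])/K[1,1]*d,d],-1)
    return p@T[:3,:3].T+T[:3,3]
E
python3 - <<'E'
from h import *
for n in('top','side'):
    im,d,K,T=shot(n,n+'0'); print(n,K.round(1).tolist(),T.round(3).tolist(),(d>0).mean())
a=np.vstack([cv2.imread('pics/top0.png'),cv2.imread('pics/side0.png')])
print(observe())
E
```

```text
pics
top [[347.6, 0.0, 255.1], [0.0, 347.6, 187.5], [0.0, 0.0, 1.0]] [[-0.03, -0.977, 0.21, 0.339], [-1.0, 0.029, -0.005, -0.057], [-0.001, -0.21, -0.978, 0.981], [0.0, 0.0, 0.0, 1.0]] 0.99591064453125
side [[472.8, 0.0, 254.3], [0.0, 472.8, 185.7], [0.0, 0.0, 1.0]] [[-0.934, -0.233, 0.27, 0.208], [-0.357, 0.604, -0.712, 0.8], [0.003, -0.762, -0.648, 0.861], [0.0, 0.0, 0.0, 1.0]] 0.9960530598958334
{'time_s': 0.1, 'q': array([-1.38306358e+00,  2.21178492e-01,  1.52748268e+00,  7.29611488e-06,
        1.39469470e+00, -1.26085114e-01]), 'joint_velocities': array([-0.00078208, -0.00270784, -0.00342008,  0.00010635,  0.0007396 ,
        0.00029567]), 'joint_torque': array([ 1.17355441e-03, -4.98245430e+01, -3.90544617e+01, -2.86891891e-04,
        5.75547965e-03,  2.69610595e-06]), 'eef_pos': array([ 0.19283913, -0.59394183,  0.23029671]), 'tcp_rot': array([-3.13984433e+00, -2.28851034e-04,  3.13816374e-01]), 'ft_force': array([-0.04733705, -0.54408261, -0.2248964 ]), 'torque': array([ 0.03623846,  0.01696231, -0.01383825]), 'grasp_force': 0.0, 'opening': 0.08512309396794833}
```

View pics/top0.png

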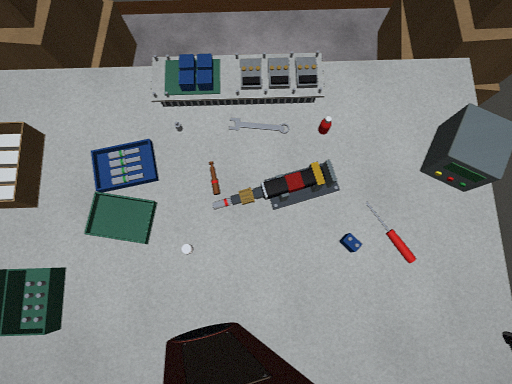

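View pics/side0.png

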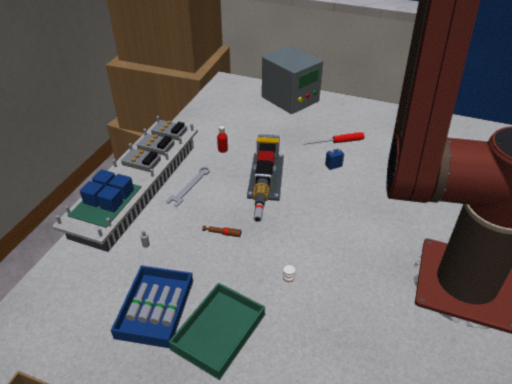

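The top view shows the driver from (335,175) to the socket tip at (215,204), with the brass collar near (247,196). The green tray is at (120,218), the blue tray at (125,165), and the brown decoy at (213,178). The side view agrees: collar at (262,190), green tray at (219,328).

```bash
cat > m.py <<'E'
from h import *
P=[];
for n in('top0','side0'):
    z=np.load(f'pics/{n}.npz'); im,d,K,T=z['im'],z['d'],z['K'],z['T']; C=cloud(d,K,T)
    hsv=cv2.cvtColor(im,cv2.COLOR_RGB2HSV); H,S,V=[hsv[...,i].astype(int) for i in range(3)]
    # elevated points in the driver nose area
    w=C; 
    up=(w[...,2]>0.06)&(w[...,2]<0.13)
    if n=='top0':
        roi=np.zeros(up.shape,bool); roi[150:215,205:345]=1
    else:
        roi=np.zeros(up.shape,bool); roi[130:220,245:285]=1
    brass=roi&up&(H>10)&(H<25)&(S>120)&(V>60)
    print(n,'table z',np.median(w[...,2][roi&(w[...,2]<0.02)]))
    cc,lab,st,ce=cv2.connectedComponentsWithStats(brass.astype(np.uint8))
    for i in range(1,cc):
        if st[i,4]>15: q=w[lab==i]; print('brassy',st[i],q.mean(0).round(4),q.max(0).round(4),q.min(0).round(4))
    red=roi&up&((H<8)|(H>172))&(S>100)
    cc,lab,st,ce=cv2.connectedComponentsWithStats(red.astype(np.uint8))
    for i in range(1,cc):
        if st[i,4]>5: q=w[lab==i]; print('red',st[i],q.mean(0).round(4),q[:,2].max().round(4))
    q=w[roi&up]; c=q[:,:2].mean(0); u,s,vt=np.linalg.svd(q[:,:2]-c); a=vt[0]; 
    print('axis',c.round(4),a.round(4),np.degrees(np.arctan2(a[1],a[0])))
    t=(q[:,:2]-c)@a; l=(q[:,:2]-c)@np.array([-a[1],a[0]])
    for b in np.arange(-.16,.2,.01):
        k=abs(t-b)<.005
        if k.sum()>2: print(round(b,3),(c+b*a).round(3),k.sum(),'lat',l[k].min().round(4),l[k].max().round(4),'z',q[k,2].max().round(4))
    g=((H>65)&(H<90)&(S>90)).astype(np.uint8)
    cs,_=cv2.findContours(g,cv2.RETR_EXTERNAL,cv2.CHAIN_APPROX_SIMPLE)
    for c_ in cs:
        if cv2.contourArea(c_)>1500:
            m=np.zeros(g.shape,np.uint8); cv2.drawContours(m,[c_],-1,1,-1)
            q=w[(m>0)]; r=q[(q[:,2]>0.024)&(q[:,2]<.04)]
            if len(r)<30: continue
            R=cv2.minAreaRect(r[:,:2].astype(np.float32)); print('green',cv2.boundingRect(c_),R,'floor',np.percentile(q[:,2],[10,50,95]))
E
python3 m.py
```

```text
top0 table z -0.0008981971735497751
brassy [311 162  15  23 190] [ 0.5597 -0.2249  0.1087] [ 0.5903 -0.2096  0.1131] [ 0.53   -0.2427  0.0956]
brassy [239 188  15  16 158] [ 0.5087 -0.0387  0.0936] [ 0.5301 -0.0196  0.1017] [ 0.4903 -0.0561  0.0813]
red [284 171  22  22 302] [ 0.5411 -0.165   0.0983] 0.1043
red [224 199   4   7  21] [0.4942 0.0161 0.0862] 0.089
axis [ 0.5335 -0.136 ] [ 0.2548 -0.967 ] -75.24033902801858
-0.16 [0.493 0.019] 29 lat -0.0077 0.0119 z 0.0889
-0.15 [0.495 0.009] 28 lat -0.0074 0.0122 z 0.089
-0.14 [ 0.498 -0.001] 29 lat -0.0097 0.012 z 0.0933
-0.13 [ 0.5  -0.01] 37 lat -0.01 0.0138 z 0.093
-0.12 [ 0.503 -0.02 ] 40 lat -0.0143 0.0189 z 0.0994
-0.11 [ 0.505 -0.03 ] 56 lat -0.0158 0.0208 z 0.0996
-0.1 [ 0.508 -0.039] 58 lat -0.0155 0.0205 z 0.0996
-0.09 [ 0.511 -0.049] 56 lat -0.0166 0.0203 z 0.1017
-0.08 [ 0.513 -0.059] 41 lat -0.017 0.021 z 0.1001
-0.07 [ 0.516 -0.068] 44 lat -0.0124 0.0166 z 0.0969
-0.06 [ 0.518 -0.078] 47 lat -0.0139 0.0157 z 0.0988
-0.05 [ 0.521 -0.088] 72 lat -0.0188 0.0223 z 0.1037
-0.04 [ 0.523 -0.097] 68 lat -0.0188 0.0233 z 0.1032
-
[... 2827 characters left out ...]
0.0228 z 0.1069
0.07 [ 0.545 -0.183] 32 lat -0.0199 0.0207 z 0.1044
0.08 [ 0.548 -0.193] 34 lat -0.0194 0.0219 z 0.106
0.09 [ 0.55  -0.203] 34 lat -0.0194 0.0225 z 0.1055
0.1 [ 0.553 -0.212] 74 lat -0.0285 0.0301 z 0.1146
0.11 [ 0.555 -0.222] 138 lat -0.0288 0.031 z 0.1148
0.12 [ 0.558 -0.232] 35 lat -0.0286 0.0292 z 0.1139
0.13 [ 0.56  -0.241] 5 lat -0.0189 0.0014 z 0.111
0.15 [ 0.566 -0.261] 38 lat -0.0285 0.0321 z 0.101
0.16 [ 0.568 -0.27 ] 24 lat -0.0286 0.0326 z 0.0979
0.17 [ 0.571 -0.28 ] 3 lat 0.0073 0.0132 z 0.0932
green (169, 284, 95, 95) ((0.46879076957702637, 0.31469887495040894), (0.169158935546875, 0.12075628340244293), 79.18476867675781) floor [0.00430359 0.00695157 0.03261006]
```

Both views agree. The driver's forward direction is at a yaw of about 104.75°, and the axis height fits 80 mm. The collar grip point is near (0.508, -0.037). The green tray measures 171 x 119 mm, centred at (0.470, 0.314). Next I'll move above the collar and refine with the wrist camera.

```bash
cat >> h.py <<'E'
YAW=np.radians(104.75); F=np.array([np.cos(YAW),np.sin(YAW),0]); L=np.array([F[1],-F[0],0]); DOWN=[np.pi,0,YAW]
def fax(): return float(np.dot(observe()['ft_force'],F))
E
python3 - <<'E'
from h import *
movep([0.508,-0.037,0.24],DOWN)
o=observe(); print(o['time_s'],o['eef_pos'],o['q'],o['ft_force'])
im,d,K,T=shot('wrist','w0'); C=cloud(d,K,T); print(T.round(3).tolist())
hsv=cv2.cvtColor(im,cv2.COLOR_RGB2HSV); H,S,V=[hsv[...,i].astype(int) for i in range(3)]
o0=np.array([0.508,-0.037,0])
s=(C-o0)@F; l=(C-o0)@L; z=C[...,2]
up=(z>.055)&(z<.12)&(abs(l)<.04)
brass=up&(H>10)&(H<25)&(S>120)&(V>60)
print('brass s',np.percentile(s[brass],[0,2,50,98,100]).round(4) if brass.any() else None)
red=up&((H<8)|(H>172))&(S>100)&(s>.02)
if red.any(): print('red s',np.percentile(s[red],[2,50,98]).round(4))
for b in np.arange(-.1,.12,.008):
    k=up&(abs(s-b)<.003)
    if k.sum()>5: print(round(b,3),k.sum(),'l',np.percentile(l[k],[1,99]).round(4),'z',np.percentile(z[k],98).round(4))
E
```

```text
2.3833 [ 0.5080493  -0.03780464  0.23996071] [-2.29021790e-01 -6.45359347e-02  1.81226363e+00 -2.36217081e-04
  1.39391254e+00 -4.85013050e-01] [-0.65994438  0.19255976 -0.21849145]
[[0.968, 0.241, 0.076, 0.489], [0.253, -0.923, -0.29, 0.036], [-0.0, 0.3, -0.954, 0.382], [0.0, 0.0, 0.0, 1.0]]
brass s [-0.1905 -0.1878 -0.0058  0.0153  0.0158]
red s [0.0503 0.0543 0.0581]
-0.1 249 l [-0.0289  0.0312] z 0.1018
-0.092 385 l [-0.029   0.0311] z 0.1017
-0.084 184 l [-0.0199  0.0208] z 0.1019
-0.076 198 l [-0.0197  0.0219] z 0.1019
-0.068 193 l [-0.0196  0.0218] z 0.1019
-0.06 193 l [-0.0194  0.0216] z 0.1019
-0.052 206 l [-0.0204  0.0223] z 0.1025
-0.044 310 l [-0.0181  0.0198] z 0.0994
-0.036 134 l [-0.0131  0.0154] z 0.0957
-0.028 149 l [-0.0129  0.0152] z 0.0954
-0.02 76 l [-0.0183  0.0194] z 0.1009
-0.012 229 l [-0.0189  0.0203] z 0.1005
-0.004 195 l [-0.0166  0.0179] z 0.0989
0.004 196 l [-0.0165  0.0187] z 0.0989
0.012 201 l [-0.0163  0.0187] z 0.0988
0.02 137 l [-0.0113  0.0126] z 0.093
0.028 141 l [-0.0112  0.0125] z 0.0927
0.036 142 l [-0.0111  0.0124] z 0.093
0.044 94 l [-0.009   0.0104] z 0.0893
0.052 119 l [-0.0089  0.0103] z 0.0893
0.06 134 l [-0.0088  0.0103] z 0.0893
0.068 119 l [-0.0088  0.0102] z 0.0888
0.076 140 l [-0.0087  0.0102] z 0.0888
0.084 137 l [-0.0086  0.0101] z 0.0893
0.092 12 l [-0.0044  0.006 ] z 0.0859
```

View pics/w0.png

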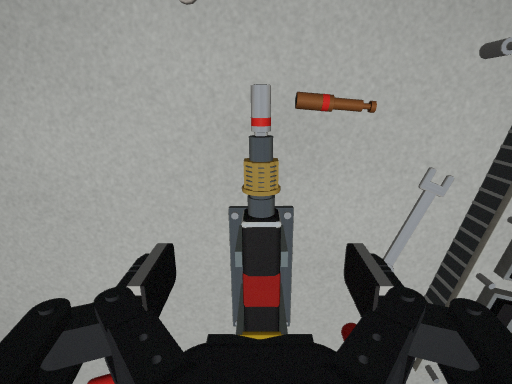

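The wrist view shows the collar at (261,177), the band at (261,122) and the axis dead vertical. The axis is 0.9 mm to the +L side of my guess, and the along-axis position is right to under 1 mm. Next I'll grip the collar and pull.

```bash
python3 - <<'E'
from h import *
p=np.array([0.508,-0.037,0])+0.0009*L+0.0003*F
p[2]=.058
move_l(p+[0,0,.06],feed=.15)
print(move_l(p,feed=.08,max_force=15))
gripper_to(0.03,f_grip=50); hold(.2)
o=observe(); f0=fax(); print(o['time_s'],o['eef_pos'],o['opening'],o['grasp_force'],o['ft_force'],f0)
log=[]
for i in range(1,20):
    hit=move_l(p-F*.002*i,feed=.02,max_force=22); o=observe()
    s=np.dot(o['eef_pos']-p,F)*1e3; f=fax()-f0; log.append((round(s,1),round(f,1)))
    if hit or f>22: break
print(log,o['time_s'],o['opening'])
hold(.7)
shot('top','t1'); shot('wrist','w1'); print(fax()-f0, observe()['time_s'])
cv2.imwrite('pics/c1.png',np.hstack([cv2.resize(cv2.imread('pics/t1.png')[150:240,190:290],(400,360)),cv2.resize(cv2.imread('pics/w1.png'),(400,360))]))
E
```

```text
False
5.0083 [ 0.50903    -0.03647018  0.05821671] 0.034865816455377424 54.14965331554413 [0.12487472 1.07035823 1.7416974 ] 1.0032922277198348
[(np.float64(-1.1), 5.3), (np.float64(-2.8), 5.8), (np.float64(-5.1), 4.7), (np.float64(-6.5), 7.0), (np.float64(-8.3), 8.8), (np.float64(-10.1), 9.6), (np.float64(-12.0), 8.7), (np.float64(-14.0), 8.9), (np.float64(-16.2), 13.3), (np.float64(-18.6), 8.4), (np.float64(-20.0), 19.3), (np.float64(-14.8), 43.6)] 8.0083 0.03518877266298532
50.91078894187035 8.8083
```

View pics/c1.png

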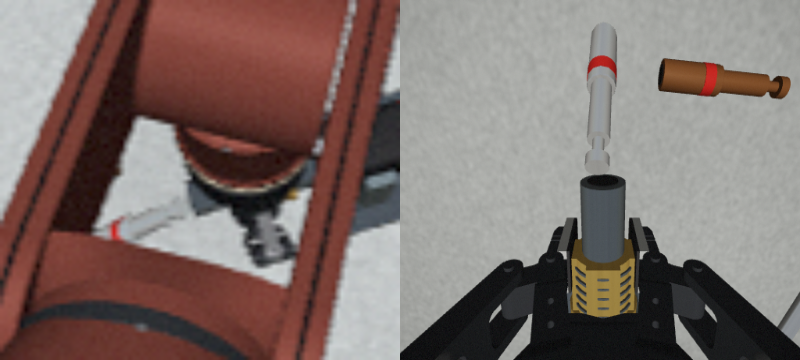

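The wrist view shows the socket apparently clear of the chuck: its tail is at (597,160) in the composite and the chuck mouth is at (602,182). The axial force reads 51 N with the position off, so I'll check the state before moving anything.

```bash
python3 - <<'E'
from h import *
o=observe(); print(o)
z=np.load('pics/w1.npz'); im,d,K,T=z['im'],z['d'],z['K'],z['T']; C=cloud(d,K,T)
o0=np.array([0.508,-0.037,0])+.0009*L; s=(C-o0)@F; l=(C-o0)@L; zz=C[...,2]
for b in np.arange(-.04,.14,.008):
    k=(abs(s-b)<.003)&(abs(l)<.02)&(zz>.012)
    if k.sum()>5: print(round(b,3),k.sum(),'l',np.percentile(l[k],[1,99]).round(4),'z',np.percentile(zz[k],[50,98]).round(4))
E
```

```text
{'time_s': 8.8083, 'q': array([-0.26085652,  0.16804358,  1.94528368,  0.01399537,  1.04103139,
       -0.52539891]), 'joint_velocities': array([ 0.03655402,  0.00089977,  0.01270534, -0.27662679, -0.11320329,
        0.00064185]), 'joint_torque': array([-18.20760727, -41.65143728, -39.68366861,  -8.97173077,
        -4.42066491,   0.12121364]), 'eef_pos': array([ 0.5107655 , -0.05081742,  0.05539759]), 'tcp_rot': array([-3.13652271, -0.01679354,  1.82814668]), 'ft_force': array([-6.69488895, 51.92054212,  3.8207418 ]), 'torque': array([5.30450551, 0.56162436, 0.1732356 ]), 'grasp_force': 52.525808215141296, 'opening': 0.03492731203930327}
-0.04 200 l [-0.0195  0.0189] z [0.0889 0.0918]
-0.032 924 l [-0.0192  0.0161] z [0.0967 0.0987]
-0.024 972 l [-0.0195  0.0175] z [0.097  0.0988]
-0.016 1155 l [-0.0196  0.0175] z [0.0953 0.0988]
-0.008 2894 l [-0.0195  0.0179] z [0.093  0.1432]
0.0 5296 l [-0.0199  0.0199] z [0.136  0.1479]
0.008 769 l [-0.0138  0.0102] z [0.0909 0.1502]
0.016 771 l [-0.0139  0.0098] z [0.0909 0.093 ]
0.024 1253 l [-0.0136  0.0098] z [0.0851 0.0927]
0.032 394 l [-0.0118  0.0015] z [0.0768 0.0794]
0.04 406 l [-0.0113  0.0021] z [0.0662 0.0761]
0.048 419 l [-0.0109  0.0027] z [0.0638 0.0682]
0.056 357 l [-0.0104  0.0028] z [0.056 0.06 ]
0.064 403 l [-0.0123  0.0062] z [0.0472 0.0521]
0.072 458 l [-0.0128  0.0068] z [0.0425 0.045 ]
0.08 381 l [-0.0116  0.0071] z [0.0362 0.0408]
0.088 355 l [-0.0111  0.008 ] z [0.0276 0.0324]
0.096 304 l [-0.0104  0.0075] z [0.0199 0.0246]
0.104 94 l [-0.0081  0.0046] z [0.0146 0.0169]
```

View pics/w1.png

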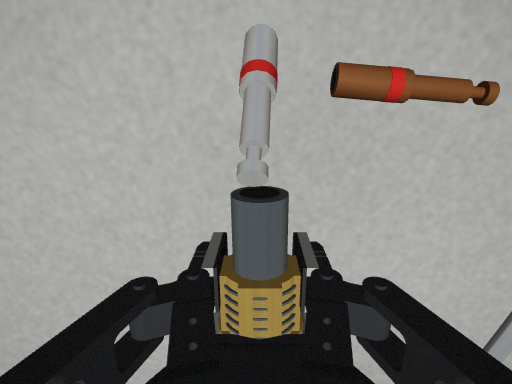

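The depth shows the socket outside the chuck and tilted down: its tail is 76 mm up and its tip is near the table, so it has been thrown out. I'll log the arm and relieve the load gently.

```bash
python3 - <<'E'
from h import *
p=np.array([0.508,-0.037,0])+0.0009*L+0.0003*F; p[2]=.058
for i in range(12):
    hold(.02); o=observe(); print(round(o['time_s'],3),(np.dot(o['eef_pos']-p,F)*1e3).round(1),round(fax(),1),o['eef_pos'][2].round(4),abs(o['joint_velocities']).max().round(2),round(o['opening'],4))
E
```

```text
8.825 -14.4 40.0 0.0554 0.17 0.0359
8.842 -14.5 50.7 0.0554 0.28 0.0353
8.858 -14.4 48.1 0.0554 0.23 0.0353
8.875 -14.4 45.6 0.0554 0.23 0.0354
8.892 -14.3 52.9 0.0554 0.27 0.0347
8.908 -14.3 49.4 0.0554 0.27 0.0353
8.925 -14.2 45.1 0.0554 0.19 0.0349
8.942 -14.1 54.3 0.0554 0.29 0.0353
8.958 -14.2 41.4 0.0554 0.22 0.0355
8.975 -14.1 55.0 0.0554 0.25 0.0355
8.992 -14.1 50.7 0.0554 0.27 0.0351
9.008 -14.0 46.3 0.0554 0.22 0.0351
```

```bash
python3 - <<'E'
from h import *
shot('side','s2'); im,d,K,T=shot('wrist','w2'); C=cloud(d,K,T)
o0=np.array([0.508,-0.037,0])+.0012*F+.0009*L
hsv=cv2.cvtColor(im,cv2.COLOR_RGB2HSV); H,S,V=[hsv[...,i].astype(int) for i in range(3)]
s=(C-o0)@F; l=(C-o0)@L; z=C[...,2]
b=(H>10)&(H<25)&(S>120)&(V>60)&(z>.06)&(abs(l)<.03); print('brass',np.percentile(s[b],[1,50,99]))
ch=(abs(l)<.006)&(z>.085)&(z<.1)&~b&(s>-.02)&(s<.06); print('chuck',np.percentile(s[ch],[1,50,99]))
print(observe()['eef_pos'],fax())
cv2.imwrite('pics/c2.png',np.hstack([cv2.resize(cv2.imread('pics/s2.png')[110:260,190:340],(400,400),interpolation=3),cv2.resize(cv2.imread('pics/w2.png'),(400,400))]))
E
```

```text
brass [-0.04133675 -0.01985882 -0.01096592]
chuck [-0.01675883  0.00759638  0.02322589]
[ 0.51066463 -0.0505068   0.05536575] 47.032691974059155
```

View pics/c2.png

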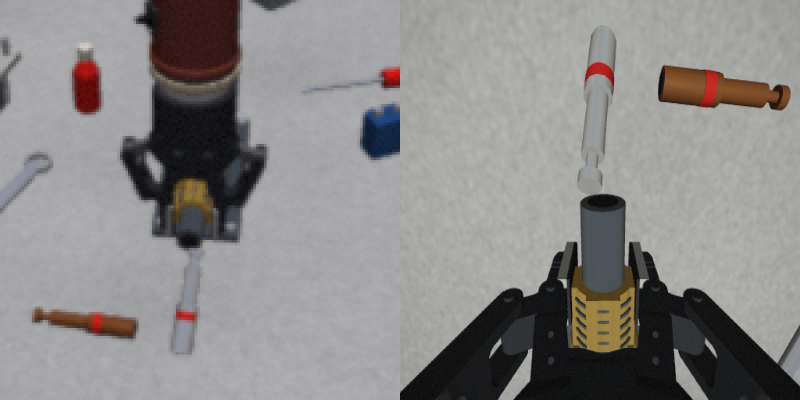

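The side crop at (190,300) shows the socket out on the table side, in front of the chuck. The collar is held about 10 mm back and the driver is about 18 mm back, at its stop. The pull force is still 47 N, so I'll ease forward in small steps and measure.

```bash
python3 - <<'E'
from h import *
p=np.array([0.508,-0.037,0])+0.0009*L+0.0003*F; p[2]=.058
c=observe()['eef_pos']
for i in range(3):
    move_l(c+F*.001*i,feed=.01)
    o=observe(); print(round(o['time_s'],3),(np.dot(o['eef_pos']-p,F)*1e3).round(1),round(fax(),1),o['ft_force'].round(1),o['eef_pos'][2].round(4),o['tcp_rot'].round(4),round(o['opening'],4),o['grasp_force'].round(0))
im,d,K,T=shot('wrist','w3'); C=cloud(d,K,T)
o0=np.array([0.508,-0.037,0])+.0012*F+.0009*L
hsv=cv2.cvtColor(im,cv2.COLOR_RGB2HSV); H,S,V=[hsv[...,i].astype(int) for i in range(3)]
s=(C-o0)@F; l=(C-o0)@L; z=C[...,2]
b=(H>10)&(H<25)&(S>120)&(V>60)&(z>.06)&(abs(l)<.03); print('brass',np.percentile(s[b],[1,50,99]))
ch=(abs(l)<.006)&(z>.085)&(z<.1)&~b&(s>-.02)&(s<.06); print('chuck',np.percentile(s[ch],[1,50,99]))
for bb in np.arange(.026,.13,.008):
    k=(abs(s-bb)<.003)&(abs(l)<.025)&(z>.006)
    if k.sum()>5: print(round(bb,3),k.sum(),'l',np.percentile(l[k],[1,99]).round(4),'z',np.percentile(z[k],[50,98]).round(4))
E
```

```text
Traceback (most recent call last):
AttributeError: 'float' object has no attribute 'round'
```

```bash
cat > st.py <<'E'
from h import *
p=np.array([0.508,-0.037,0])+0.0009*L+0.0003*F; p[2]=.058
def st():
    o=observe(); print(round(o['time_s'],3),(np.dot(o['eef_pos']-p,F)*1e3).round(1),o['ft_force'].round(1),o['eef_pos'].round(4),o['tcp_rot'].round(4),round(o['opening'],4),round(o['grasp_force']))
def look(n,sock=True):
    im,d,K,T=shot('wrist',n); C=cloud(d,K,T)
    o0=np.array([0.508,-0.037,0])+.0012*F+.0009*L
    hsv=cv2.cvtColor(im,cv2.COLOR_RGB2HSV); H,S,V=[hsv[...,i].astype(int) for i in range(3)]
    s=(C-o0)@F; l=(C-o0)@L; z=C[...,2]
    b=(H>10)&(H<25)&(S>120)&(V>60)&(z>.06)&(abs(l)<.03); print('brass',np.percentile(s[b],[1,50,99]).round(4))
    ch=(abs(l)<.006)&(z>.085)&(z<.1)&~b&(s>-.02)&(s<.06); print('chuck',np.percentile(s[ch],[1,50,99]).round(4))
    if sock:
        for bb in np.arange(.018,.13,.008):
            k=(abs(s-bb)<.003)&(abs(l)<.025)&(z>.006)
            if k.sum()>5: print(round(bb,3),k.sum(),'l',np.percentile(l[k],[1,99]).round(4),'z',np.percentile(z[k],[50,98]).round(4))
E
python3 - <<'E'
from st import *
st(); look('w3')
E
```

```text
10.3 -7.1 [-6.5 27.3  4.9] [ 0.5072 -0.0442  0.0535] [-3.1372 -0.0124  1.8272] 0.0348 57
brass [-0.0326 -0.0149  0.0005]
chuck [-0.0164  0.008   0.0237]
0.018 810 l [-0.0244  0.0077] z [0.0908 0.093 ]
0.026 691 l [-0.0244  0.0071] z [0.0809 0.0912]
0.034 104 l [-0.0248 -0.0176] z [0.0156 0.0173]
0.042 160 l [-0.0245 -0.012 ] z [0.0164 0.0198]
0.05 255 l [-0.0245 -0.009 ] z [0.0188 0.0204]
0.058 305 l [-0.0247 -0.0065] z [0.0188 0.0207]
0.066 1111 l [-0.0238 -0.0028] z [0.1969 0.1969]
0.074 372 l [-0.0219 -0.001 ] z [0.0184 0.0206]
0.082 381 l [-0.0189  0.0013] z [0.0184 0.0204]
0.09 57 l [-0.0168 -0.0063] z [0.0169 0.0204]
```

```bash
python3 - <<'E'
from st import *
hold(.1); st()
for k in (3,6):
    t=p-F*.0145+F*.001*k; t[2]=.0555
    move_l(t,feed=.01); st()
look('w4')
E
```

```text
10.45 -7.1 [-6.8 26.2  5.6] [ 0.5072 -0.0442  0.0535] [-3.1372 -0.0124  1.8271] 0.0349 57
10.908 -7.0 [-8.6 14.7  4.4] [ 0.5077 -0.044   0.0535] [-3.1348 -0.0086  1.8269] 0.0348 57
11.358 -5.5 [-5.4  4.6  0.1] [ 0.5079 -0.0424  0.0536] [-3.1364 -0.006   1.8268] 0.035 56
brass [-0.0308 -0.013   0.0695]
chuck [-0.0184  0.0085  0.0236]
0.018 790 l [-0.0244  0.0088] z [0.0908 0.0931]
0.026 723 l [-0.0246  0.0084] z [0.081  0.0919]
0.034 104 l [-0.0249 -0.0177] z [0.0156 0.0173]
0.042 163 l [-0.0247 -0.012 ] z [0.0162 0.0191]
0.05 259 l [-0.0248 -0.0092] z [0.0188 0.0206]
0.058 318 l [-0.0246 -0.0067] z [0.0187 0.0207]
0.066 369 l [-0.0246 -0.0042] z [0.0182 0.0205]
0.074 376 l [-0.0219 -0.0012] z [0.0185 0.0207]
0.082 376 l [-0.0191  0.0012] z [0.0184 0.0207]
0.09 62 l [-0.0169 -0.0059] z [0.0174 0.0203]
```

View pics/w4.png

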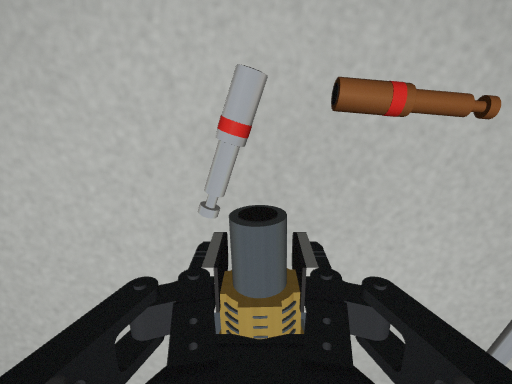

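The socket lies on the table at pixels (210,210) to (252,68), just ahead and left of the chuck mouth. The collar is between the pads and the force is nearly relaxed. I'll continue forward until the driver itself is being pushed, which proves the collar is home.

```bash
python3 - <<'E'
from st import *
for k in (8,10,12):
    t=p-F*.0145+F*.001*k; t[2]=.0555
    move_l(t,feed=.01); st()
    if fax()<-2: break
shot('wrist','w5')
for n in ('w0','w2','w4','w5'):
    z=np.load(f'pics/{n}.npz'); im,C=z['im'],cloud(z['d'],z['K'],z['T'])
    o0=np.array([0.508,-0.037,0])+.0012*F+.0009*L
    s=((C-o0)@F); l=(C-o0)@L
    hsv=cv2.cvtColor(im,cv2.COLOR_RGB2HSV); H,S,V=[hsv[...,i].astype(int) for i in range(3)]
    m=(abs(l)<.004)&(C[...,2]>.085)&(C[...,2]<.105)&(abs(s)<.05)
    b=m&(H>10)&(H<28)&(S>120); c=m&(S<90)&(C[...,2]>.0905)&(C[...,2]<.0945)&(s>s[b].max())
    print(n,'brass front',s[b].max().round(4),'mouth',s[c].max().round(4))
E
```

```text
11.758 -3.7 [-4.2  4.2 -0.6] [ 0.5075 -0.0407  0.0536] [-3.1366 -0.0055  1.8267] 0.0351 57
12.108 -2.0 [-3.3  6.4 -1.9] [ 0.5073 -0.0389  0.0536] [-3.1373 -0.0049  1.8273] 0.0348 56
12.458 0.0 [-3.4 20.9 -0.8] [ 0.5071 -0.0369  0.0537] [-3.1379 -0.005   1.8277] 0.0346 54
w0 brass front 0.0143 mouth 0.0387Traceback (most recent call last):
  File "<stdin>", line 14, in <module>
    return umr_maximum(a, axis, None, out, keepdims, initial, where)
ValueError: zero-size array to reduction operation maximum which has no identity
```

```bash
cat > gap.py <<'E'
from h import *
import sys
def gap(n):
    z=np.load(f'pics/{n}.npz'); im,C=z['im'],cloud(z['d'],z['K'],z['T'])
    o0=np.array([0.508,-0.037,0])+.0012*F+.0009*L
    s=((C-o0)@F); l=(C-o0)@L
    hsv=cv2.cvtColor(im,cv2.COLOR_RGB2HSV); H,S,V=[hsv[...,i].astype(int) for i in range(3)]
    m=(abs(l)<.006)&(C[...,2]>.08)&(C[...,2]<.107)&(abs(s)<.06)
    b=m&(H>10)&(H<28)&(S>120); bz=C[...,2][b]
    c=m&(S<110)&(s>np.percentile(s[b],98)); cz=C[...,2]
    print(n,'brass',np.percentile(s[b],[1,99]).round(4),'z',np.percentile(bz,[2,50,98]).round(4),'front part',np.percentile(s[c],[1,99]).round(4),'cz',np.percentile(cz[c],[5,50,95]).round(4))
E
python3 - <<'E'
from st import *; from gap import gap
st(); hold(.1); st(); shot('side','s5')
for n in ('w0','w1','w2','w3','w4','w5'): gap(n)
a=cv2.resize(cv2.imread('pics/s5.png')[110:260,190:340],(400,400),interpolation=3)
cv2.imwrite('pics/c5.png',np.hstack([a,cv2.resize(cv2.imread('pics/w5.png'),(400,400))]))
E
```

```text
12.508 0.1 [-3.9 20.6 -0.7] [ 0.5072 -0.0368  0.0537] [-3.138  -0.005   1.8278] 0.0343 54
12.608 0.1 [-3.6 19.3 -2.2] [ 0.5072 -0.0368  0.0537] [-3.138  -0.005   1.8278] 0.0343 54
w0 brass [-0.0189  0.0141] z [0.0939 0.0978 0.1009] front part [0.0147 0.0597] cz [0.0846 0.0909 0.0928]
w1 brass [-0.036  -0.0112] z [0.0927 0.0977 0.0988] front part [-0.0107  0.0234] cz [0.086  0.0916 0.0929]
w2 brass [-0.0358 -0.0113] z [0.0925 0.0977 0.0989] front part [-0.0109  0.0234] cz [0.0864 0.0916 0.0929]
w3 brass [-0.0264 -0.0108] z [0.0913 0.0976 0.0988] front part [-0.0104  0.0238] cz [0.0852 0.0912 0.0928]
w4 brass [-0.0248 -0.009 ] z [0.0918 0.0977 0.0988] front part [-0.0089  0.0238] cz [0.0848 0.0915 0.0929]
w5 brass [-0.0203 -0.0057] z [0.0922 0.0976 0.0989] front part [-0.0054  0.0238] cz [0.0839 0.0916 0.0929]
```

View pics/c5.png

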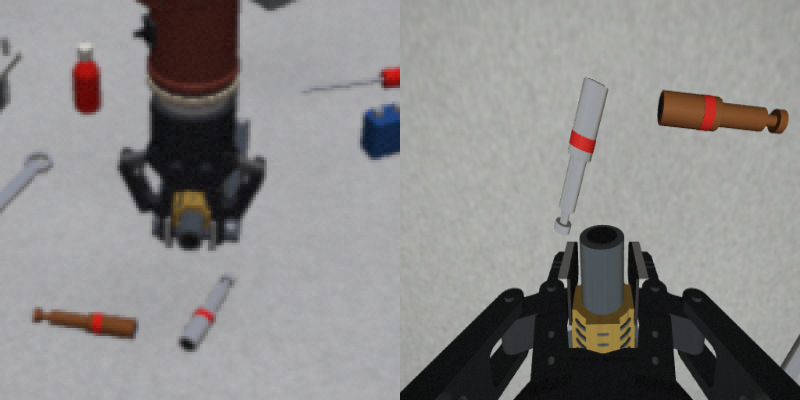

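Reading the brass front against the chuck mouth in each frame gives a collar travel of 10 mm in w1 and about 4.7 mm now. The pads have slipped forward and hold only its front 5 mm (collar at (602,315) in the composite). Letting go here would snap it. I'll draw it back to its stop, slide the pads back to the rim with a light grip, then ease home properly.

```bash
python3 - <<'E'
from st import *; from gap import gap
def to(mm,feed=.02):
    t=p+F*mm*1e-3; t[2]=.0545; move_l(t,feed=feed); st()
for mm in (-4,-8,-11): 
    to(mm)
shot('wrist','w6'); gap('w6')
E
```

```text
12.908 -1.8 [-3.1 13.2  3.3] [ 0.5082 -0.0385  0.0536] [-3.1391 -0.0043  1.8277] 0.0345 54
13.258 -5.3 [-2.1  8.   1.6] [ 0.5092 -0.0419  0.0536] [-3.1391 -0.0051  1.8277] 0.0346 54
13.558 -5.3 [-4.4 22.4  7.3] [ 0.5091 -0.0419  0.0535] [-3.1383 -0.0101  1.8277] 0.0345 55
w6 brass [-0.0256 -0.011 ] z [0.0923 0.0976 0.0988] front part [-0.0106  0.0237] cz [0.085  0.0916 0.0928]
```

```bash
python3 - <<'E'
from st import *; from gap import gap
def to(mm,feed=.02):
    t=p+F*mm*1e-3; t[2]=.0545; move_l(t,feed=feed); st()
gripper_to(0.03,f_grip=24); st()
for mm in (-14,-17,-20): 
    to(mm)
    if fax()>38: break
shot('wrist','w7'); gap('w7')
E
```

```text
13.825 -5.3 [-4.5 22.9  6.8] [ 0.5091 -0.0419  0.0535] [-3.1384 -0.01    1.8278] 0.0347 55
14.125 -5.4 [-6.8 34.5 12.4] [ 0.509  -0.042   0.0534] [-3.1377 -0.0151  1.8277] 0.0347 56
14.425 -5.4 [-9.8 44.  16.3] [ 0.509  -0.0421  0.0533] [-3.1369 -0.0201  1.8277] 0.0345 56
w7 brass [-0.0259 -0.0112] z [0.0921 0.0976 0.0988] front part [-0.0109  0.0236] cz [0.0852 0.0916 0.0929]
```

```bash
python3 - <<'E'
from st import *; from gap import gap
for w in (.0335,.0342):
    gripper_to(w,f_grip=20); st()
    if np.dot(observe()['eef_pos']-p,F)<-.008: break
shot('wrist','w8'); gap('w8')
E
```

```text
14.692 -5.5 [-10.   43.9  17.2] [ 0.509  -0.0421  0.0533] [-3.1369 -0.0198  1.8279] 0.0351 56
14.908 -5.5 [-11.1  45.7  17. ] [ 0.509  -0.0421  0.0533] [-3.1369 -0.0198  1.8279] 0.0348 56
w8 brass [-0.0257 -0.0111] z [0.0921 0.0976 0.0988] front part [-0.0109  0.0236] cz [0.0852 0.0916 0.0928]
```

The grip is self-holding at 56 N. I'll open by small amounts, so the pads slide back along the collar under the standing pull.

```bash
python3 - <<'E'
from st import *; from gap import gap
for w in np.arange(.0350,.0372,.0003):
    gripper_to(w,f_grip=20); print(w.round(4),end=' '); st(); o=observe()
    if np.dot(o['eef_pos']-p,F)<-.008 or o['grasp_force']<28: break
shot('wrist','w9'); gap('w9')
E
```

```text
0.035 15.175 -6.1 [-11.   44.5  11.5] [ 0.5091 -0.0427  0.0532] [-3.1369 -0.0186  1.8282] 0.0349 39
0.0353 15.392 -7.9 [-5.6 33.6  7.8] [ 0.5097 -0.0444  0.0528] [-3.1376 -0.0154  1.8285] 0.0353 31
0.0356 15.608 -11.1 [-2.  19.6  0.7] [ 0.5104 -0.0475  0.0527] [-3.1382 -0.0098  1.8289] 0.0355 21
w9 brass [-0.0304 -0.0111] z [0.0925 0.0977 0.0988] front part [-0.0107  0.0236] cz [0.0856 0.0917 0.0929]
```

```bash
python3 - <<'E'
from st import *; from gap import gap
def to(mm,feed=.02):
    t=p+F*mm*1e-3; t[2]=.0555; move_l(t,feed=feed); st()
for mm in (-21,-23,-25,-27,-29,-31,-32,-33): 
    to(mm)
    if fax()>32 or np.dot(observe()['eef_pos']-p,F)<-.0262: break
shot('wrist','w10'); gap('w10')
E
```

```text
16.017 -13.8 [-4.5 25.  -0.5] [ 0.5103 -0.0503  0.0528] [-3.1363 -0.0127  1.8286] 0.0356 24
16.267 -15.2 [-4.6 29.6  0.4] [ 0.5106 -0.0517  0.0527] [-3.136  -0.0137  1.8286] 0.0356 25
16.517 -17.0 [-4.4 29.7  0.1] [ 0.5111 -0.0535  0.0527] [-3.136  -0.0139  1.8288] 0.0357 27
16.767 -18.5 [-3.4 28.  -0.2] [ 0.5115 -0.055   0.0526] [-3.1359 -0.0147  1.8289] 0.0356 29
17.017 -20.0 [-4.1 29.6  0.3] [ 0.5119 -0.0563  0.0525] [-3.1359 -0.0156  1.8292] 0.0354 30
17.267 -21.6 [-4.8 31.5  0.8] [ 0.5123 -0.0579  0.0524] [-3.1357 -0.0161  1.8292] 0.0361 32
17.517 -21.6 [-5.5 38.5  2.5] [ 0.5123 -0.0579  0.0524] [-3.1356 -0.0178  1.8292] 0.0355 32
w10 brass [-0.0407 -0.0112] z [0.0926 0.0977 0.0988] front part [-0.0109  0.0236] cz [0.0872 0.0916 0.0929]
```

The pads now hold the full collar, which is still at its stop. I'll firm the grip and ease home under camera feedback.

```bash
python3 - <<'E'
from st import *; from gap import gap
def to(mm,feed=.008):
    t=p+F*mm*1e-3; t[2]=.0545; move_l(t,feed=feed); st()
gripper_to(.03,f_grip=40); st()
for i,mm in enumerate((-28,-24,-21,-18,-15,-13)): 
    to(mm,.015 if i<2 else .008); shot('wrist',f'e{i}'); gap(f'e{i}')
E
```

```text
17.783 -21.6 [-4.  37.8  2. ] [ 0.5123 -0.0579  0.0524] [-3.1357 -0.0178  1.8292] 0.0353 41
18.208 -21.7 [-2.4 20.   0.5] [ 0.5128 -0.0578  0.0524] [-3.1373 -0.0109  1.829 ] 0.0355 41
e0 brass [-0.0403 -0.0112] z [0.0928 0.0977 0.0988] front part [-0.0109  0.0235] cz [0.0866 0.0917 0.0929]
18.675 -20.6 [-0.5 10.5 -4.9] [ 0.5128 -0.0568  0.0525] [-3.1385 -0.0057  1.8291] 0.0359 41
e1 brass [-0.0393 -0.0101] z [0.0927 0.0978 0.0989] front part [-0.0098  0.0235] cz [0.0867 0.0917 0.0929]
19.25 -18.1 [-1.7 17.7 -3. ] [ 0.5119 -0.0544  0.0525] [-3.1381 -0.0055  1.8281] 0.0352 41
e2 brass [-0.0368 -0.0076] z [0.0926 0.0978 0.0989] front part [-0.0073  0.0234] cz [0.0858 0.0917 0.0929]
19.825 -15.4 [-2.  17.7 -2.7] [ 0.5114 -0.0517  0.0527] [-3.1384 -0.0047  1.8284] 0.0358 41
e3 brass [-0.0344 -0.0063] z [0.0931 0.0978 0.0989] front part [-0.006   0.0235] cz [0.0855 0.0917 0.0929]
20.4 -12.5 [-2.1  8.6 -2. ] [ 0.5106 -0.049   0.0528] [-3.1384 -0.0044  1.8284] 0.0351 41
e4 brass [-0.0312 -0.0065] z [0.0926 0.0977 0.0988] front part [-0.0062  0.0235] cz [0.0853 0.0917 0.093 ]
20.85 -10.8 [-1.4  1.6 -3.4] [ 0.5102 -0.0473  0.0529] [-3.1384 -0.0039  1.8285] 0.0352 41
e5 brass [-0.03   -0.0065] z [0.0925 0.0977 0.0988] front part [-0.0062  0.0236] cz [0.0847 0.0916 0.0929]
```

```bash
python3 - <<'E'
import cv2,numpy as np
r=[cv2.imread(f'pics/{n}.png') for n in('w0','e0','e3','e5')]
a=cv2.resize(r[0][110:230,210:310],(400,300),interpolation=3)
b=[cv2.resize(x[160:370,170:350],(400,300)) for x in r[1:]]
cv2.imwrite('pics/c9.png',np.vstack([np.hstack([a,b[0]]),np.hstack(b[1:])]))
E
python3 -c "from st import *; st()"
```

```text
20.9 -11.0 [-1.6  1.7 -3.6] [ 0.5103 -0.0475  0.0531] [-3.1387 -0.0034  1.8285] 0.0355 41
```

View pics/c9.png

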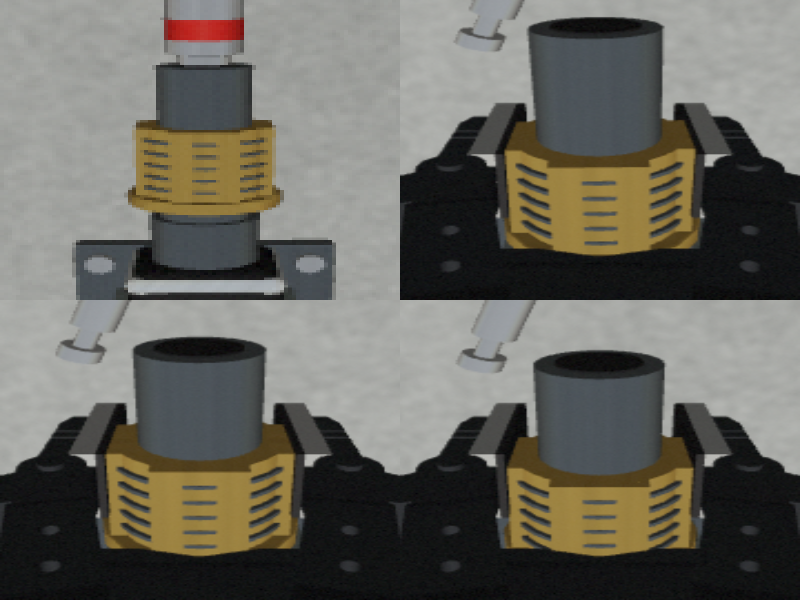

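The collar (front edge 30 mm from the mouth against 25 mm at home) stays about 5 mm short while the pads slip over it. Next I'll relax the grip in 0.1–0.2 mm steps, so pad friction brakes it as it creeps home, and track it.

```bash
python3 - <<'E'
from st import *; from gap import gap
for i,w in enumerate(np.arange(.0346,.0362,.0002)):
    gripper_to(w,f_grip=20); print(w.round(4),end=' '); st(); shot('wrist','g'); gap('g')
    if observe()['grasp_force']<3: break
E
```

```text
0.0346 21.117 -11.5 [-1.3  7.3 -4.7] [ 0.511  -0.0478  0.0536] [-3.1398e+00 -2.8000e-03  1.8284e+00] 0.0354 35
g brass [-0.0311 -0.0111] z [0.0926 0.0978 0.0989] front part [-0.0108  0.0234] cz [0.0857 0.0919 0.093 ]
0.0348 21.383 -11.5 [-1.   9.8 -4.6] [ 0.5109 -0.0478  0.0535] [-3.1396e+00 -3.0000e-03  1.8280e+00] 0.0357 35
g brass [-0.031  -0.0112] z [0.0927 0.0978 0.0991] front part [-0.011   0.0234] cz [0.0855 0.0918 0.093 ]
0.035 21.65 -11.4 [-2.4 10.8 -5.1] [ 0.5109 -0.0477  0.0535] [-3.1397e+00 -3.0000e-03  1.8280e+00] 0.0356 35
g brass [-0.0309 -0.0113] z [0.0927 0.0978 0.0989] front part [-0.011   0.0235] cz [0.086  0.0918 0.093 ]
0.0352 21.917 -11.4 [-2.2 12.6 -3.6] [ 0.5109 -0.0477  0.0535] [-3.1397e+00 -3.1000e-03  1.8279e+00] 0.0354 35
g brass [-0.031  -0.0112] z [0.0925 0.0978 0.099 ] front part [-0.011   0.0234] cz [0.0855 0.0918 0.093 ]
0.0354 22.183 -11.4 [-3.4 13.5 -3.5] [ 0.5108 -0.0477  0.0535] [-3.1396e+00 -3.1000e-03  1.8279e+00] 0.0356 30
g brass [-0.0309 -0.0113] z [0.0925 0.0978 0.099 ] front part [-0.0108  0.0234] cz [0.0858 0.0918 0.093 ]
0.0356 22.45 -11.4 [-1.9 12.3 -4.1] [ 0.5108 -0.0477  0.0535] [-3.1396 -0.0032  1.8279] 0.0355 20
g brass [-0.0309 -0.0111] z [0.0926 0.0978 0.0989] front part [-0.0108  0.0234] cz [0.0855 0.0919 0.093 ]
0.0358 22.717 -12.4 [-1.6  4.4 -3.4] [ 0.5115 -0.0486  0.054 ] [-3.1405e+00 -1.2000e-03  1.8282e+00] 0.0358 12
g brass [-0.0324 -0.0064] z [0.0928 0.0977 0.0989] front part [-0.0061  0.0234] cz [0.0851 0.0917 0.0929]
0.036 22.983 -14.3 [-2.2 -0.7 -1.4] [ 0.5126 -0.0503  0.055 ] [3.1411e+00 2.1000e-03 1.8281e+00] 0.0362 1
g brass [-0.0329 -0.0013] z [0.0931 0.0978 0.1005] front part [-0.0012  0.0236] cz [0.0849 0.0917 0.0929]
```

The collar is now home (gap 24.8 mm) with the pads nearly free. Next I'll release, lift and locate the dropped socket.

```bash
cat > sock.py <<'E'
from h import *
def sock(n):
    z=np.load(f'pics/{n}.npz'); im,C=z['im'],cloud(z['d'],z['K'],z['T'])
    hsv=cv2.cvtColor(im,cv2.COLOR_RGB2HSV); H,S,V=[hsv[...,i].astype(int) for i in range(3)]
    red=((H<8)|(H>172))&(S>130)
    m=((C[...,2]>.0065)&(C[...,2]<.03)).astype(np.uint8)
    cc,lab,stt,ce=cv2.connectedComponentsWithStats(m)
    for i in range(1,cc):
        k=lab==i
        if stt[i,4]<150: continue
        q=C[k]; c=q[:,:2].mean(0); a=np.linalg.svd(q[:,:2]-c,full_matrices=False)[2][0]
        rb=C[k&red]; 
        if len(rb)<10: continue
        rb=rb[:,:2].mean(0)
        t=(q[:,:2]-c)@a; l=(q[:,:2]-c)@np.array([-a[1],a[0]])
        print('comp',stt[i],'S',np.median(S[k]),'c',c.round(4),'yaw',np.degrees(np.arctan2(a[1],a[0])).round(1),'t',np.percentile(t,[.5,99.5]).round(4),'l',np.percentile(l,[1,99]).round(4),'z',np.percentile(q[:,2],[50,98]).round(4),'red',rb.round(4),'t_red',((rb-c)@a).round(4))
E
python3 - <<'E'
from st import *; from gap import gap; from sock import sock
gripper_to(.085)
c=observe()['eef_pos']; move_l([c[0],c[1],.20],feed=.15)
movep([0.495,0.0,0.24],DOWN); hold(.2); st(); shot('wrist','w20'); shot('side','s20'); gap('w20')
for n in('w20','s20'): print(n); sock(n)
E
```

```text
25.258 38.4 [ 0.3 -0.8  0.4] [ 0.4944 -0.0005  0.2384] [-3.1390e+00 -8.0000e-04  1.8274e+00] 0.0849 0
w20 brass [-0.0353 -0.0015] z [0.0943 0.0979 0.1006] front part [-0.0011  0.0235] cz [0.086  0.0917 0.093 ]
w20
comp [230 120  36  75 972] S 14.0 c [0.4761 0.0068] yaw -94.2 t [-0.0409  0.056 ] l [-0.0095  0.0096] z [0.0166 0.0206] red [0.4769 0.0124] t_red -0.0057
comp [ 297  125   80   20 1037] S 173.0 c [0.5723 0.0545] yaw 9.7 t [-0.0422  0.0544] l [-0.0101  0.0089] z [0.0165 0.0205] red [0.5658 0.0533] t_red -0.0067
s20
comp [303 132  62  12 298] S 213.0 c [ 0.384  -0.4423] yaw 31.3 t [-0.0699  0.1226] l [-0.014   0.0097] z [0.0194 0.0283] red [ 0.368  -0.4508] t_red -0.0181
comp [257 212  21  29 207] S 21.0 c [0.4736 0.008 ] yaw 86.3 t [-0.0585  0.0408] l [-0.01    0.0079] z [0.0169 0.0224] red [0.473  0.0122] t_red 0.0041
comp [202 225  40  12 249] S 169.0 c [0.5706 0.0568] yaw -171.4 t [-0.055   0.0418] l [-0.007   0.0124] z [0.0165 0.0223] red [0.5646 0.0573] t_red 0.0059
comp [ 415  238   97   94 3546] S 153.0 c [0.0174 0.0431] yaw 147.4 t [-0.1373  0.1162] l [-0.0848  0.0963] z [0.0131 0.0265] red [0.0158 0.0443] t_red 0.002
```

The brown decoy is the saturated one (S 173, c (0.572, 0.055)). The worn socket is grey (S 14), 97 mm long and 20 mm high, with centre (0.476, 0.007) and its tip toward +y. I'll grip near the tip so the gripper body clears the chuck.

```bash
python3 - <<'E'
from st import *
y=np.radians(85.8); a=np.array([np.cos(y),np.sin(y),0])
c=np.array([.4755,.0070,0]); g=c+a*.0415
movep([g[0],g[1],.16],[np.pi,0,y]); gripper_to(.042,f_grip=40); hold(.1)
move_l([g[0],g[1],.05],feed=.15); print(move_l([g[0],g[1],.0045],feed=.05,max_force=8)); st()
gripper_to(.012,f_grip=40); st()
move_l([g[0],g[1],.16],feed=.1); hold(.1); st(); shot('side','s30'); shot('wrist','w30')
cv2.imwrite('pics/c30.png',np.hstack([cv2.resize(cv2.imread('pics/s30.png')[100:300,150:350],(400,400),interpolation=3),cv2.resize(cv2.imread('pics/w30.png'),(400,400))]))
E
```

```text
False
28.383 89.7 [ 0.1 -0.1 -0.1] [0.4789 0.0484 0.0048] [3.141  0.     1.4975] 0.0421 0
28.725 89.6 [-0.6  0.1  2.8] [0.479  0.0484 0.005 ] [ 3.1406 -0.      1.4975] 0.0174 39
30.533 89.9 [ 0.4 -0.2 -0.5] [0.4781 0.0484 0.1594] [-3.1403 -0.      1.4975] 0.0176 39
```

View pics/c30.png

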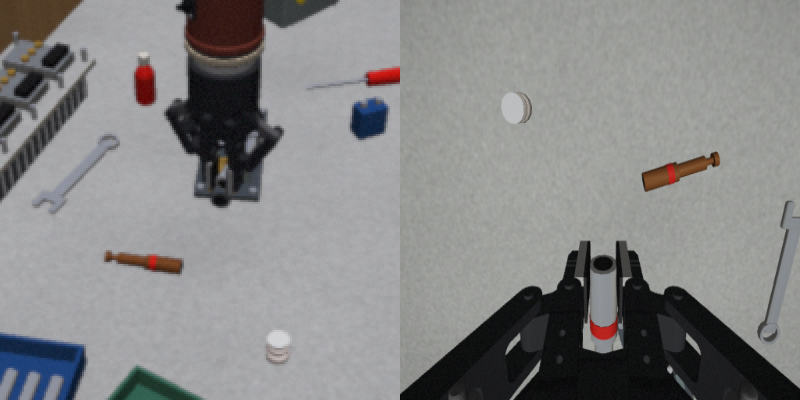

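The socket is held firmly by the head, with the band at (602,330) in the right half and pads on both sides. Next I'll place it in the green tray and check by numbers.

```bash
python3 - <<'E'
from st import *; from sock import sock
y=np.radians(79.); a=np.array([np.cos(y),np.sin(y),0])
g=np.array([.470,.314,0])+a*.0415
movep([g[0],g[1],.16],[np.pi,0,y]); hold(.1); st()
move_l([g[0],g[1],.04],feed=.12); print(move_l([g[0],g[1],.0105],feed=.03,max_force=6)); st()
gripper_to(.022,f_grip=20); hold(.1); gripper_to(.045); st()
move_l([g[0],g[1],.18],feed=.15)
movep([.46,.2,.28],[np.pi,0,y]); hold(.2); st()
for n,m in(('side','s40'),('top','t40')):
    im,d,K,T=shot(n,m); C=cloud(d,K,T); r=(C[...,:2]-[.47,.314])@np.array([[a[0],-a[1]],[a[1],a[0]]])
    hsv=cv2.cvtColor(im,cv2.COLOR_RGB2HSV); S=hsv[...,1]; H=hsv[...,0]
    k=(abs(r[...,0])<.075)&(abs(r[...,1])<.05)&(C[...,2]>.008)&(C[...,2]<.05)&((S<70)|(H<8)|(H>172))
    if k.sum()>20: print(n,k.sum(),'along',np.percentile(r[k][:,0],[1,99]).round(3),'across',np.percentile(r[k][:,1],[1,99]).round(3),'z',np.percentile(C[k][:,2],[5,50,98]).round(3),'redpx',(k&((H<8)|(H>172))&(S>130)).sum())
E
```

```text
31.908 384.7 [ 0.4  0.1 -0.3] [0.4785 0.3534 0.1601] [3.1414e+00 3.0000e-04 1.3771e+00] 0.0174 39
False
34.192 386.2 [-0.1  0.1 -1.1] [0.4781 0.3548 0.0107] [ 3.1412e+00 -3.0000e-04  1.3788e+00] 0.0178 39
34.867 386.2 [ 0.2  0.3 -0.1] [0.4779 0.3547 0.0105] [-3.1416  0.      1.3788] 0.0453 0
37.117 242.1 [-0.1 -0.5 -0.1] [0.4595 0.2009 0.2785] [-3.1391e+00  9.0000e-04  1.3804e+00] 0.0446 0
side 377 along [-0.057  0.041] across [-0.01   0.011] z [0.015 0.022 0.027] redpx 32
top 60 along [-0.057  0.035] across [-0.009  0.007] z [0.015 0.019 0.024] redpx 0
```

```bash
python3 -c "
from h import *
print(job_done(), observe()['time_s'])"
```

```text
the job is handed in; nothing more can be done
the job is handed in; nothing more can be done
```

I handed the job in at about 37 s with the worn socket lying in the green tray, the collar home and the driver in its cradle. **However, the socket was dropped:** it shot out of the chuck onto the table as the collar hit its stop, so I never drew it out and had to pick it up. My pads also slipped on the collar, so I pulled it back twice and then let it home by loosening the grip in small steps; its last 10 mm went in two roughly 5 mm moves, so I can't rule out a brief snap.

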